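# Index the canister and scan its label

## Task

Turn the dial of the indexing turntable exactly four clicks clockwise from its stop, which brings the canister's label round. Then pick up the hand scanner, point its window squarely at the middle of that label from about 10 cm away and hold it still there for two seconds. Lay the scanner back flat in the middle of its tray without dropping it, leave the dial on its fourth click, and do not disturb the flat tin, the amber jar or the trigger sprayer.

Things in the scene. Friction and masses are not known exactly. Their poses are not given: they have to be found in the camera images.
- dial (a joint): Angle of the click-stop dial, rad: 0 at its anticlockwise stop (where it starts), growing clockwise seen from above. Click-stops every 20 degrees (0.349 rad): the fourth reads 1.396, the sixth is the far end. Let go between clicks it springs to the nearest. Turning takes about 0.1 N m. The turntable turns with it, same angle, same direction.
- dial_grip (a point): On the dial's vertical axis, 67 mm above the table, where to grip its upright steel bar: 76 mm long, 20 mm thick, top 86 mm above the table, standing on a black disc 88 mm across (top at 42 mm). x along the bar (white pointer end at -x), y across, z up; turns with the dial. White marks on the grey base show the clicks, the long one the stop. 230 mm from the turntable's axis.
- label (a point): Middle of the white label with black bars (84 x 56 mm) on the 45-degree sloping shoulder of the grey canister on the turntable; 181 mm above the table, 18 mm out from the turntable's axis. x: the label's outward normal (level outwards and 45 degrees up); y level along the label; z down the slope. Canister 100 x 150 mm in plan, cap top 250 mm above the table.
- scanner_center (a point): Middle of the handle of the loose hand scanner, 20 mm above its flat underside. Black handle 135 mm long, 38 mm wide, 40 mm high, with a white angled head (54 mm wide, reaching 72 mm above the underside) at its +x end; 182 mm long in all, 0.15 to 0.31 kg. x along the handle to the head, y across, z up. Lies flat in the tray; grip it across the handle.
- scanner_window (a point): Middle of the scanner's window on the lower front of its head. x is the direction it looks: ahead along the handle and 45 degrees down when the scanner is level, so level is right for the label. It lies 90 mm ahead of and 2 mm above scanner_center.
- tray: Fixed black rubber tray 260 x 190 mm with a 5 mm floor and a 14 mm rim; origin under its centre on the table, x along its length, z up.
- wax_tin: flat steel tin, 94 mm across, 38 mm high, a bystander to leave alone; origin under its centre.
- coat_jar: amber jar, 72 mm across, 85 mm tall, a bystander to leave alone; origin under its centre.
- sprayer: clear trigger sprayer, 72 mm across, 195 mm tall, a bystander to leave alone; origin under its centre.
Things that resemble listed ones, but are neither listed nor needed, are in the scene too. Leave any pink or purple look-alike of the part that bears scanner_center alone.

How it is judged:
On the way, in this order (a step that is already met when the one before it is completed fails the run):
1. the dial stands on its fourth click (within 0.1 rad) (value of joint dial between 1.296 and 1.496 rad), for 0.3 s.
2. dial still there, scanner still (under 0.03 m/s) for 1 s, label middle 60 to 140 mm ahead of its window, within 20 mm of its line of sight, looking within 0.3 rad of square to the label (all of step 1 and x of label in the frame of scanner_window between 0.06 and 0.14 m and y of label in the frame of scanner_window between -0.02 and 0.02 m and z of label in the frame of scanner_window between -0.02 and 0.02 m and angle between the x axis of scanner_window and the x axis of label, either way round below 0.3 rad and linear speed of scanner below 0.03 m/s), for 1 s.
At the end, for the whole second after the job is handed in: The dial is at rest on its fourth click (1.396 rad within 0.1), and the scanner lies released, at rest and flat on the floor of its tray, the right way up, the middle of its handle within 45 mm (65 mm towards the tray's -x end) lengthwise and 50 mm crosswise of the tray's centre (all of step 1 and x of scanner_center in the frame of tray between -0.065 and 0.045 m and y of scanner_center in the frame of tray between -0.05 and 0.05 m and z of scanner_center in the frame of tray below 0.032 m and angle between scanner_center's own z axis and vertical below 0.12 rad and linear speed of scanner below 0.02 m/s and velocity of joint dial between -0.1 and 0.1 rad/s); the robot touches nothing.
It fails at once if the flat tin, the jar or the sprayer was shifted by more than 30 mm or knocked over (distance of any of wax_tin, coat_jar, sprayer from where it was at the start of the episode above 0.03 m or angle between any of wax_tin, coat_jar, sprayer's own z axis and vertical above 0.6 rad).
It fails at once if the scanner was dropped (falling free more than about 30 mm above the tray's floor) (height (world z) of scanner_center above 0.055 m and contact force between scanner and anything else below 0.05 N and linear speed of scanner above 0.3 m/s).
It also fails if it takes over 70 s, if anything falls off the work surface, if the arm or the gripper's body presses on something with over 40 N, if the wrist force passes 120 N, or if a joint passes its speed limit or range.

## Robot

A 6-joint arm with a two-finger parallel gripper is mounted at the origin on the work surface. World frame = base frame: x ahead of the robot, y to its left, z up, the work surface at z = 0. Lengths are in m, angles in rad, forces in N, time in s.
With the tool pointing down it reaches from about 0.275 to 0.975 m from the base axis. Payload 8.4 kg.
Tool frame: the origin (TCP) lies midway between the tips of the shut fingers; the grasp point (between the pads) lies 19 mm behind it; x points along the fingers, y is the direction in which the jaws open and shut, and the axes are right-handed (so a half turn about x gives the same grasp; the last joint's range is limited). The gripper opens to 92 mm and grips with 3 to 60 N. Pads are 20 mm wide; open, the fingers measure 128 mm over their backs; the gripper's body (75 mm by 189 mm) begins 69 mm behind the grasp point.
Start: joints at [-0.002, 0.353, 1.633, -0, 1.155, -0.002], TCP at [0.625, -0, 0.215] pointing down, gripper open.
Joint ranges: [-2.63, 2.63], [-0.92, 2.1], [0.06, 2.66], [-1.3, 4.44], [0, 2.69], [-3.02, 3.02]. Speed limits (rad/s): [2.22, 2.22, 2.79, 3.14, 3.14, 3.14].

## Interface

Orientations are given as [roll, pitch, yaw] about the fixed x, y, z axes, in that order (R = Rz(yaw) Ry(pitch) Rx(roll)).
In Python, from bench import telemetry, imaging, job, finder gives the robot as it stands.
- The arm moves only by the tool jog_arm, never from a script. Its argument "plan" is a list that holds one entry, the list of rows, each a list of 7 numbers: the shift along the world's x, y, z in mm, then the turn, a rotation vector about the world's x, y, z in degrees, then the closure in counts, from 0 (fully open) to 255 (shut). In form: [[[dx, dy, dz, wx, wy, wz, gripper], ...]]. A call has 1 to 8 rows; each row is the pose to reach, as a shift and turn from the pose commanded when the call began; what a row does not reach only later rows make up. A row lasts 1/10 s, in which the tool goes at most 50 mm and 8.59 degrees, less where a joint would pass 70% of its speed; a pose out of reach is approached as far as the arm can. A call with a gripper value outside its range is refused whole. The fingers move at their own pace and stop on an object; "newtons" is the grip in N (left out, the last holds). Time passes only in rows, so rows that repeat a pose let the fingers close. It gives the time, the measured TCP pose, the force and the opening at its end, in the units of the state.
- telemetry.get_state(): the state, without advancing time (a new reading comes with each control period).
- imaging.read_camera(name): name is "scene" or "side" or "wrist"; returns a dict with "img" (384x512x3 uint8, red, green, blue), "fx", "fy", "cx", "cy" (pixels), "cam_to_world" (4x4, takes a point from camera to world coordinates); the wrist camera has in their place "tool_from_camera" (4x4, takes a point from camera to tool coordinates, whose origin is the TCP and whose axes are the tool frame's). Camera axes: x right, y down, z forward; pixel columns grow to the right and rows downward; lengths in m; the calibration is good to about 2 mm. A picture is of the moment at which its call begins: read the wrist's pose just before it. There is no depth.
- job.hand_in(): hands the job in, once; it reports no verdict.
Trained networks look in a picture, given as the dict that the camera call returned (one of the last four; its "shot" number tells which), for a name from the list of things; names that differ only in an ending like _2 or _b are one class to them, and where a whole thing is asked for, a point or a joint stands for the part that bears it (a point fixed in the world has none). Each returns a list of dicts, best first, with "conf" (0 to 1); they miss things now and then, are a little off and sometimes report something else, mostly with a low value. They report only what shows in the picture. A call takes as long as a camera call. They do not tell look-alikes from the thing itself.
- finder.recognise(target, picture): "at" ([x, y, z] in m, in the coordinates of the camera as it stood for that picture, good to about 4 mm: the middle of the surface that is visible of it).
- finder.pinpoint(target, picture): "at" ([x, y, z] in m, in the coordinates of the camera as it stood for that picture, good to about 4 mm: a listed point, or the origin of a listed thing).
The state is a dict: "t": time; "q": joint angles; "joint_vel": joint speeds; "effort": joint torques, N m; "tool_pos": TCP position; "tcp_rot": TCP orientation; "contact_force": force on the tool from outside, world axes, zero at the start; "ft_torque": the same for the moment, N m; "opening": finger opening in m.
Only numpy, scipy, OpenCV 4.12 (cv2) and the standard library are available. Lean on these libraries where they do the work, as an engineer would, in place of code of your own. Each camera call takes 0.05 s, during which the arm holds its last target.

## Working session

There is one attempt and no reset: what is moved stays moved. The work goes in short steps, Python scripts to look and compute and a tool call to move; the robot and the scene stay as the last step left them, time stands still between calls to the robot, and variables do not carry over. Pictures are saved under pics/ and viewed, and the job is handed in when it is done.

Besides the shell and the picture viewer there is one more tool, called after "Call:" as name([rows], argument=value, ...), one row to a line, values as JSON. jog_arm: Moves the arm, as the interface text tells. Its arguments: {"type":"object","properties":{"plan":{"type":"array"},"newtons":{"type":"number"}},"required":["plan"]}

```bash
mkdir -p pics; cat > h.py <<'E'
import numpy as np, cv2
from bench import telemetry, imaging, job, finder
from scipy.spatial.transform import Rotation as R
def look(n,fn=None):
    st=telemetry.get_state()
    p=imaging.read_camera(n)
    if n=='wrist':
        T=np.eye(4);T[:3,3]=st['tool_pos'];T[:3,:3]=R.from_euler('xyz',st['tcp_rot']).as_matrix()
        p['M']=T@np.array(p['tool_from_camera'])
    else: p['M']=np.array(p['cam_to_world'])
    if fn: cv2.imwrite('pics/'+fn,p['img'][:,:,::-1])
    return p
def w(p,a): return (p['M']@np.r_[a,1])[:3]
def find(p,t,f='pinpoint'):
    return [(np.round(w(p,d['at']),4).tolist(),round(d['conf'],2)) for d in getattr(finder,f)(t,p)]
def proj(p,X):
    c=np.linalg.inv(p['M'])@np.r_[X,1]
    return p['fx']*c[0]/c[2]+p['cx'],p['fy']*c[1]/c[2]+p['cy']
def ray(p,u,v,z):
    d=p['M'][:3,:3]@np.array([(u-p['cx'])/p['fx'],(v-p['cy'])/p['fy'],1]);o=p['M'][:3,3]
    return o+d*(z-o[2])/d[2]
E
python3 - <<'E'
from h import *
print(telemetry.get_state())
for n in ['scene','side']:
    p=look(n,n+'1.png')
    print(n,p['M'][:3,3])
    for t in ['dial_grip','label','scanner_center','scanner_window','tray','wax_tin','coat_jar','sprayer']:
        print(t,find(p,t))
E
```

```text
{'t': 0.0, 'q': array([-2.41061144e-03,  3.53632767e-01,  1.63411970e+00, -7.91346116e-06,
        1.15518202e+00, -2.38202585e-03]), 'joint_vel': array([ 0.00316951,  0.0006209 ,  0.0005214 ,  0.00164048, -0.00090125,
        0.00034541]), 'effort': array([-2.43486713e-03, -5.93846583e+01, -3.34216332e+01,  6.94100303e-02,
        2.34022352e-02, -1.15005114e-04]), 'tool_pos': array([ 6.24517144e-01, -8.06869733e-06,  2.13879468e-01]), 'tcp_rot': array([-1.56778617,  1.56945447, -3.13860789]), 'contact_force': array([-0.47225734,  0.89904266, -0.96013123]), 'ft_torque': array([0.01578372, 0.04593215, 0.04369525]), 'opening': 0.09199905952621049}
scene [1.48880726 0.37749014 1.24189274]
dial_grip [([0.3993, 0.1583, 0.0682], 0.66), ([0.465, 0.5187, -0.0023], 0.49), ([0.4696, -0.3308, 0.0256], 0.25)]
label [([0.645, 0.1056, 0.181], 0.91)]
scanner_center [([0.1858, -0.3317, 0.0234], 0.82), ([0.4718, -0.3315, 0.025], 0.65), ([0.3168, -0.6415, 0.016], 0.51)]
scanner_window [([0.5183, -0.2546, 0.0292], 0.79), ([0.3488, -0.5589, 0.0222], 0.67), ([0.0945, -0.3475, 0.0205], 0.66), ([0.4674, 0.5204, -0.0007], 0.25)]
tray [([0.4856, -0.3123, 0.0048], 0.79)]
wax_tin [([0.4338, -0.0864, -0.0021], 0.53)]
coat_jar [([0.7481, 0.2675, 0.003], 0.88)]
sprayer [([0.4663, 0.5204, 0.0017], 0.58)]
side [-0.46511167  1.18040632  1.10021346]
dial_grip [([0.4034, 0.1555, 0.0683], 0.73)]
label [([0.4361, -0.0849, 0.0022], 0.45)]
scanner_center [([0.4736, -0.3347, 0.0267], 0.59), ([0.315, -0.6357, 0.023], 0.48)]
scanner_window [([0.5167, -0.255, 0.03], 0.82)]
tray [([0.4801, -0.3102, 0.0014], 0.86)]
wax_tin [([0.4373, -0.0847, 0.0028], 0.69)]
coat_jar [([0.7572, 0.2728, 0.0027], 0.59)]
sprayer []
```

View pics/scene1.png

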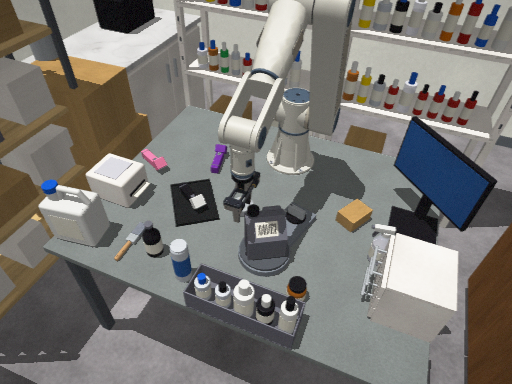

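View pics/side1.png

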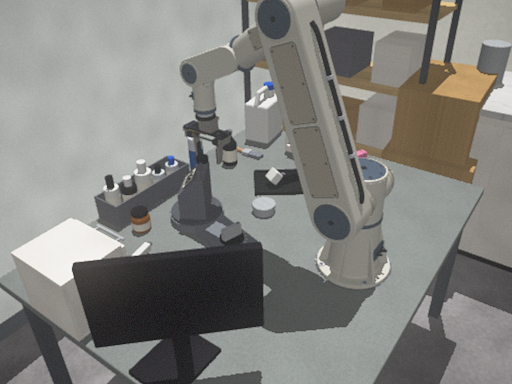

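Call:
jog_arm([
  [[-45,0,20,0,0,0,0],[-90,0,40,0,0,0,0],[-135,10,60,0,0,0,0],[-175,40,70,0,0,0,0],[-205,80,70,0,0,0,0],[-222,120,70,0,0,0,0],[-222,150,70,0,0,0,0],[-222,150,70,0,0,0,0]],
])

```text
t: 1.7
tool_pos: [0.4026, 0.1528, 0.2851]
tcp_rot: [2.415, 1.569, 0.848]
contact_force: [0.5, -0.4, -0.2]
opening: 0.092
```

```bash
python3 - <<'E'
from h import *
s=telemetry.get_state();print(s['t'],s['tool_pos'],s['q']);print(R.from_euler('xyz',s['tcp_rot']).as_matrix().round(3))
for n in ['wrist','scene','side']:
    p=look(n,n+'2.png')
    print(n,p['M'].round(3).tolist() if n=='wrist' else'',p['fx'])
    for t in ['dial_grip','label','scanner_center','scanner_window','tray']:
        print(t,find(p,t))
E
```

```text
1.7 [0.40263269 0.15279473 0.28512654] [ 3.58445930e-01 -3.13217091e-02  1.93608813e+00  9.79062946e-04
  1.23509049e+00  3.54906018e-01]
[[ 0.001  1.     0.003]
 [ 0.001  0.003 -1.   ]
 [-1.     0.001 -0.001]]
wrist [[1.0, 0.002, 0.002, 0.402], [0.003, -0.968, -0.25, 0.223], [0.001, 0.25, -0.968, 0.457], [0.0, 0.0, 0.0, 1.0]] 271.5111300501231
dial_grip [([0.4012, 0.1551, 0.069], 0.66)]
label [([0.639, 0.1066, 0.182], 0.6)]
scanner_center []
scanner_window []
tray []
scene  372.7449771648175
dial_grip [([0.3987, 0.1539, 0.0679], 0.83)]
label [([0.647, 0.1072, 0.1778], 0.83)]
scanner_center [([0.1869, -0.3308, 0.0202], 0.67), ([0.4711, -0.3342, 0.0252], 0.54)]
scanner_window [([0.0937, -0.3483, 0.0238], 0.86), ([0.5197, -0.254, 0.03], 0.79), ([0.3515, -0.5593, 0.0239], 0.68)]
tray [([0.4821, -0.3134, -0.0009], 0.91)]
side  472.9035042347434
dial_grip [([0.4035, 0.1575, 0.0704], 0.66)]
label [([0.6387, 0.1039, 0.1822], 0.95)]
scanner_center [([0.4745, -0.3335, 0.0246], 0.75)]
scanner_window [([0.5162, -0.2516, 0.0328], 0.84), ([0.3566, -0.5554, 0.0253], 0.53), ([0.435, -0.0873, 0.0031], 0.43)]
tray [([0.4759, -0.3104, 0.0029], 0.72), ([0.4341, -0.0862, 0.0038], 0.64)]
```

```bash
python3 -c "
import cv2,numpy as np
a=cv2.imread('pics/scene2.png')[130:280,130:330];b=cv2.imread('pics/side2.png')[110:260,140:340]
cv2.imwrite('pics/z2.png',np.hstack([cv2.resize(a,None,fx=2,fy=2,interpolation=2),cv2.resize(b,None,fx=2,fy=2,interpolation=2)]))"
```

```text
(no output)
```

View pics/wrist2.png

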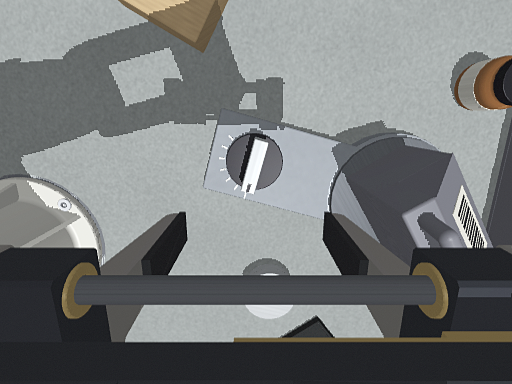

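View pics/z2.png

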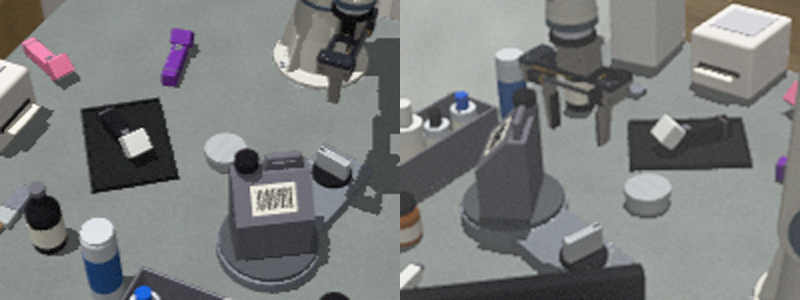

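```bash
python3 -c "
import cv2
a=cv2.imread('pics/wrist2.png');
cv2.imwrite('pics/z3.png',cv2.resize(a[115:215,190:310],None,fx=6,fy=6,interpolation=2))
cv2.imwrite('pics/z4.png',cv2.resize(a[125:265,320:500],None,fx=4,fy=4,interpolation=2))"
```

```text
(no output)
```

View pics/z3.png

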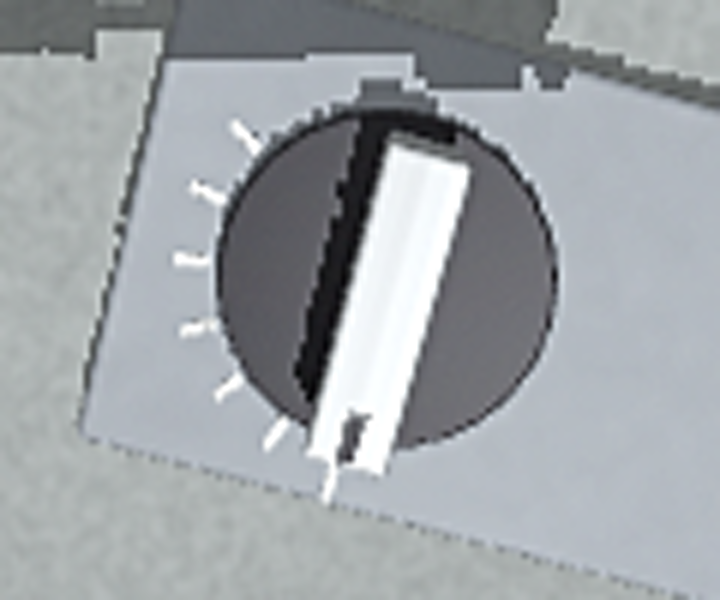

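View pics/z4.png

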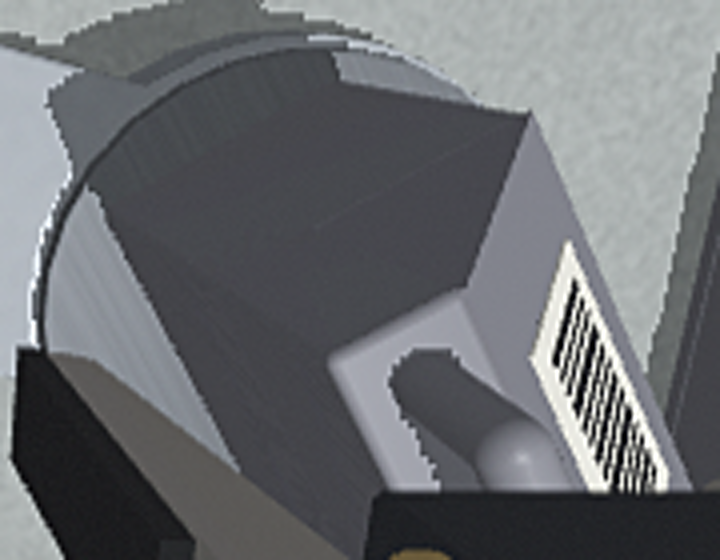

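```bash
cat >c.py <<'E'
from h import *
p=look('wrist')
c=lambda u,v:ray(p,190+u/6,115+v/6,.086)
P=[c(308,455),c(385,475),c(395,138),c(470,162)]
for x in P:print(x.round(4))
n=(P[0]+P[1])/2;f=(P[2]+P[3])/2
d=n-f;print('center',(n+f)/2,'len',np.linalg.norm(d),'ptr yaw',np.degrees(np.arctan2(d[1],d[0])))
E
python3 c.py
python3 -c "
import cv2
a=cv2.imread('pics/scene2.png');
cv2.imwrite('pics/z5.png',cv2.resize(a[195:285,230:330],None,fx=7,fy=6.5,interpolation=2))"
```

```text
[0.3844 0.1194 0.086 ]
[0.4026 0.1145 0.086 ]
[0.4049 0.1929 0.086 ]
[0.4217 0.1876 0.086 ]
center [0.40339732 0.15361323 0.086     ] len 0.0759652862721074 ptr yaw -105.10226093848114
```

View pics/z5.png

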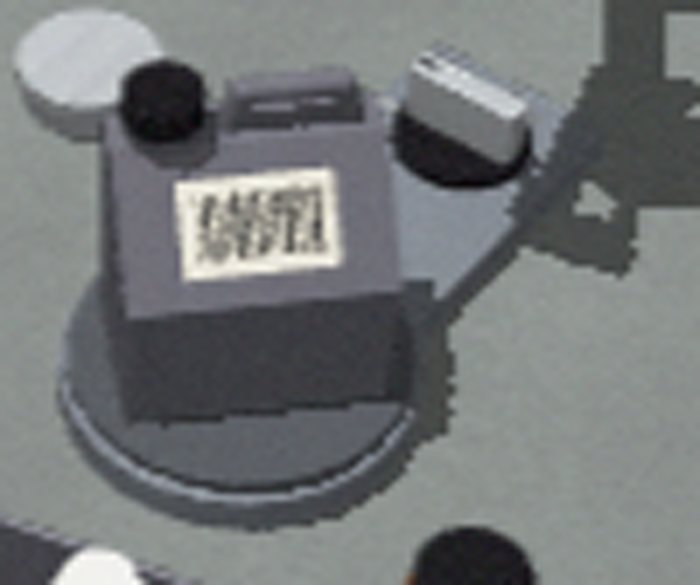

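```bash
python3 - <<'E'
from h import *
for i in range(3):
    s=telemetry.get_state();print(s['t'],s['tool_pos'],s['tcp_rot'],s['joint_vel'].round(3))
    look('wrist')
p=look('scene')
# label corners from zoom
q=[(175,183),(333,168),(342,262),(183,282)]
uv=np.array([(230+a/7,195+b/6.5) for a,b in q])
obj=np.array([[0,-.042,-.028],[0,.042,-.028],[0,.042,.028],[0,-.042,.028]])
# label y: z down slope, x outward ; y=z cross x. seen from outside with x toward viewer, z down: y = z×x -> left? test both
from scipy.optimize import least_squares
def pose(v):
    a,x,y,z=v
    n=np.array([np.cos(a),np.sin(a),1])/2**.5; zz=np.array([np.cos(a),np.sin(a),-1])/2**.5
    return np.array([x,y,z]),np.c_[n,np.cross(zz,n),zz]
for s in (1,-1):
    def f(v):
        t,M=pose(v)
        return np.concatenate([np.array(proj(p,M@(o*[1,s,1])+t))-u for o,u in zip(obj,uv)]+[[(v[3]-.181)*1000]])
    r=least_squares(f,[0,.645,.106,.181]);print(s,np.degrees(r.x[0]),r.x[1:],r.cost)
E
```

```text
2.65 [0.40297668 0.15003186 0.2845943 ] [-2.66790707  1.57078467  2.04460447] [ 0.003  0.    -0.001  0.001  0.002 -0.   ]
2.7 [0.40302299 0.15004712 0.28461141] [2.01863173 1.57073177 0.44791309] [ 0.001 -0.     0.001  0.001 -0.002 -0.001]
2.75 [0.40298848 0.15005068 0.28459217] [-2.98287249  1.57077146  1.7296311 ] [ 0.    -0.001  0.001  0.001 -0.    -0.001]
1 -151.66796800191076 [0.64144134 0.10695171 0.18097675] 137.05544790701705
-1 31.84503602718176 [0.64221654 0.10750186 0.18100262] 0.18899055242959487
```

```bash
python3 - <<'E'
from h import *
p=look('wrist','wrist3.png'); print(find(p,'dial_grip'))
a=cv2.imread('pics/wrist3.png')
cv2.imwrite('pics/z6.png',cv2.resize(a[115:215,190:310],None,fx=6,fy=6,interpolation=2))
E
```

```text
[([0.4, 0.1571, 0.0687], 0.64)]
```

View pics/z6.png

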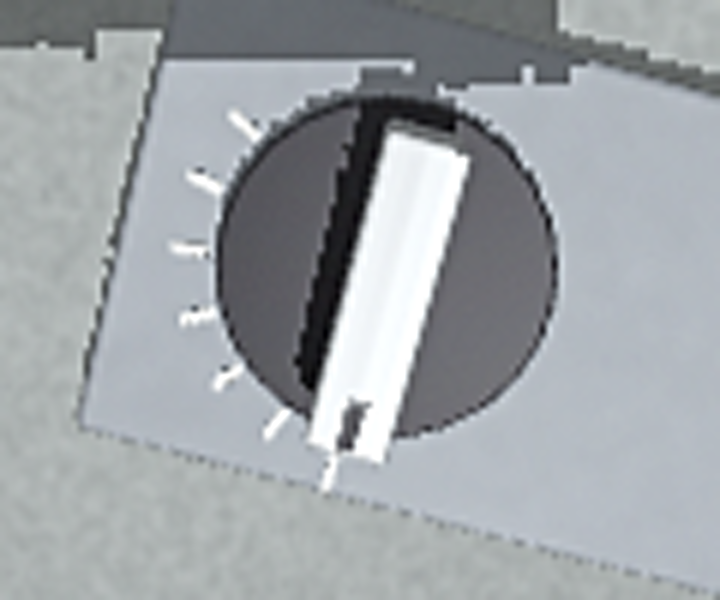

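Call:
jog_arm([
  [[-1,6,-20,0,0,-7.5,0],[-1,6,-60,0,0,-15,0],[-1,6,-105,0,0,-15,0],[-1,6,-150,0,0,-15,0],[-1,6,-190,0,0,-15,0],[-1,6,-220,0,0,-15,0],[-1,6,-235,0,0,-15,0],[-1,6,-235,0,0,-15,0]],
])

```text
t: 3.75
tool_pos: [0.4004, 0.1554, 0.0477]
tcp_rot: [-0.947, 1.566, -2.78]
contact_force: [0.8, 0.2, 0.2]
opening: 0.0919
```

Call:
jog_arm([
  [[0,0,0,0,0,0,120],[0,0,0,0,0,0,190],[0,0,0,0,0,0,240],[0,0,0,0,0,0,255],[0,0,0,0,0,0,255],[0,0,0,0,0,0,255],[0,0,0,0,0,0,255]],
], newtons=25)

```text
t: 4.45
tool_pos: [0.402, 0.156, 0.0497]
tcp_rot: [2.317, 1.571, 0.484]
contact_force: [-0.8, 1.3, -0.3]
opening: 0.0377
```

Call:
jog_arm([
  [[0,0,0,0,0,0,255],[0,0,0,0,0,0,255],[0,0,0,0,0,0,255],[0,0,0,0,0,0,255],[0,0,0,0,0,0,255]],
])

```text
t: 4.95
tool_pos: [0.4019, 0.156, 0.0496]
tcp_rot: [-1.455, 1.571, 2.995]
contact_force: [-1.6, 0.3, 0.5]
opening: 0.0196
```

Call:
jog_arm([
  [[0,0,0,0,0,-6,255],[0,0,0,0,0,-12,255],[0,0,0,0,0,-18,255],[0,0,0,0,0,-24,255],[0,0,0,0,0,-30,255],[0,0,0,0,0,-36,255],[0,0,0,0,0,-40,255],[0,0,0,0,0,-40,255]],
])

```text
t: 5.75
tool_pos: [0.4014, 0.1563, 0.0496]
tcp_rot: [-0.991, 1.57, 2.759]
contact_force: [-4.3, 3.9, 1.9]
opening: 0.0196
```

Call:
jog_arm([
  [[0,0,0,0,0,-6,255],[0,0,0,0,0,-12,255],[0,0,0,0,0,-18,255],[0,0,0,0,0,-24,255],[0,0,0,0,0,-30,255],[0,0,0,0,0,-36,255],[0,0,0,0,0,-40,255],[0,0,0,0,0,-40,255]],
])

```text
t: 6.55
tool_pos: [0.4013, 0.1569, 0.0495]
tcp_rot: [-0.699, 1.569, 2.352]
contact_force: [-4.8, 9.7, 2.5]
opening: 0.0196
```

```bash
python3 - <<'E'
from h import *
s=telemetry.get_state();print(s['t'],s['tool_pos'],s['q'],s['contact_force'],s['ft_torque'],s['opening'])
M=R.from_euler('xyz',s['tcp_rot']).as_matrix();print(np.degrees(np.arctan2(M[1,1],M[0,1])))
look('scene','scene4.png')
E
```

```text
6.55 [0.40128269 0.15685557 0.04954838] [0.36782766 0.31056372 2.16953796 0.00256442 0.6621841  2.02707505] [-4.83789948  9.71283308  2.51491993] [1.59032662 0.89087595 0.01894012] 0.01961706746732059
-95.18382241131836
```

View pics/scene4.png

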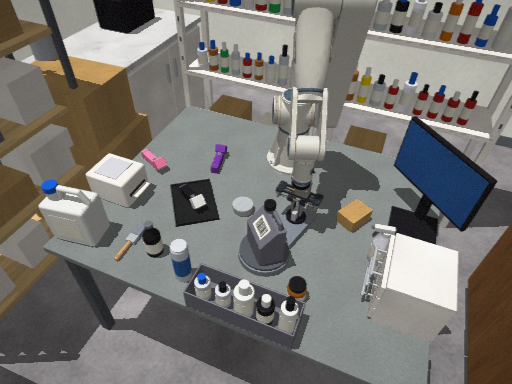

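Turned 80°. The label now shows at about (268,237), facing +x/−y. I'll release slowly and retreat upward.

Call:
jog_arm([
  [[0,0,0,0,0,0,200],[0,0,0,0,0,0,100],[0,0,0,0,0,0,0],[0,0,0,0,0,0,0],[0,0,0,0,0,0,0],[0,0,0,0,0,0,0]],
])

```text
t: 7.2
tool_pos: [0.4021, 0.1559, 0.0496]
tcp_rot: [2.814, 1.571, -0.415]
contact_force: [0.4, 0.1, 0.6]
opening: 0.0578
```

Call:
jog_arm([
  [[0,0,20,0,0,0,0],[0,0,60,0,0,0,0],[0,0,105,0,0,0,0],[0,0,150,0,0,0,0],[0,0,195,0,0,0,0],[0,0,235,0,0,0,0],[0,0,235,0,0,0,0],[0,0,235,0,0,0,0]],
])

```text
t: 8.0
tool_pos: [0.4023, 0.1561, 0.2851]
tcp_rot: [-2.701, 1.569, 0.354]
contact_force: [-0.2, -0.1, -0.9]
opening: 0.092
```

```bash
python3 - <<'E'
from h import *
s=telemetry.get_state();print(s['t'],s['tool_pos'],s['contact_force'],s['opening'])
look('wrist','wrist5.png')
for n in ['scene','side']:
    p=look(n,n+'5.png')
    for t in ['label','scanner_center','scanner_window','tray']: print(n,t,find(p,t))
b=cv2.imread('pics/scene5.png');a=cv2.imread('pics/wrist5.png')
cv2.imwrite('pics/z7.png',np.hstack([cv2.resize(b[190:280,230:330],(400,360),interpolation=2),cv2.resize(b[170:230,160:226],(396,360),interpolation=2)]))
E
```

```text
8.0 [0.40229438 0.15605562 0.28508058] [-0.18861775 -0.05496508 -0.93486773] 0.09203316159367951
scene label [([0.6425, 0.0852, 0.179], 0.93)]
scene scanner_center [([0.3179, -0.6387, 0.0167], 0.81), ([0.1883, -0.3303, 0.0228], 0.67), ([0.4672, -0.333, 0.0275], 0.63)]
scene scanner_window [([0.0958, -0.3459, 0.025], 0.82), ([0.5169, -0.2546, 0.0303], 0.71), ([0.351, -0.5572, 0.0187], 0.53)]
scene tray [([0.4806, -0.3099, -0.0016], 0.73), ([0.4676, 0.5207, -0.0021], 0.28)]
side label []
side scanner_center [([0.472, -0.3356, 0.0264], 0.77), ([0.4359, -0.0829, 0.0043], 0.31)]
side scanner_window [([0.5176, -0.2525, 0.0327], 0.78), ([0.3542, -0.5561, 0.0255], 0.38)]
side tray [([0.478, -0.3082, -0.0007], 0.88)]
```

View pics/wrist5.png

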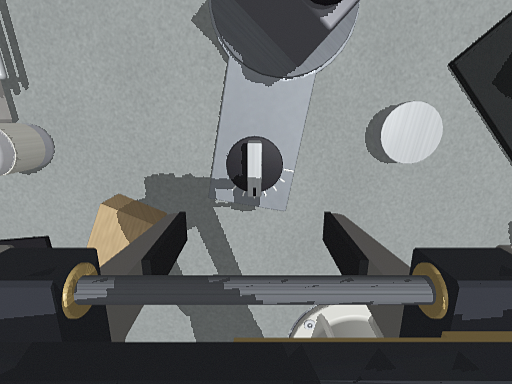

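View pics/z7.png

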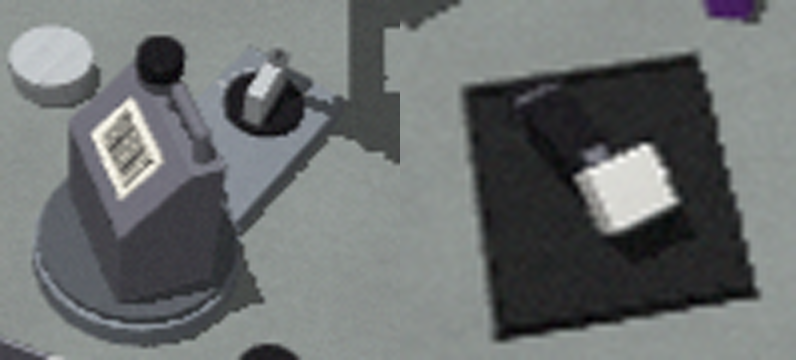

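Call:
jog_arm([
  [[0,-40,0,0,0,8,0],[5,-85,0,0,0,16,0],[10,-130,0,0,0,24,0],[15,-175,0,0,0,32,0],[25,-220,0,0,0,40,0],[35,-265,0,0,0,48,0],[45,-310,0,0,0,56,0],[50,-350,0,0,0,64,0]],
])

```text
t: 9.35
tool_pos: [0.4492, -0.1746, 0.2847]
tcp_rot: [2.142, 1.57, -0.059]
contact_force: [0.9, -0.3, -0.4]
opening: 0.0917
```

Call:
jog_arm([
  [[55,-400,0,0,0,0,0],[70,-490,0,0,0,0,0],[70,-490,0,0,0,0,0]],
])

```text
t: 9.65
tool_pos: [0.47, -0.3235, 0.2846]
tcp_rot: [1.965, 1.571, -0.242]
contact_force: [1.0, 0.4, 0.3]
opening: 0.0921
```

Call:
jog_arm([
  [[0,0,0,0,0,0,0],[0,0,0,0,0,0,0],[0,0,0,0,0,0,0]],
])

```text
t: 9.95
tool_pos: [0.4697, -0.3203, 0.2844]
tcp_rot: [-1.883, 1.57, 2.193]
contact_force: [0.3, -0.3, -0.5]
opening: 0.092
```

```bash
python3 - <<'E'
from h import *
s=telemetry.get_state();print(s['t'],s['tool_pos'])
M=R.from_euler('xyz',s['tcp_rot']).as_matrix();print(np.degrees(np.arctan2(M[1,1],M[0,1])))
p=look('wrist','wrist6.png'); np.save('M6.npy',p['M'])
for t in ['scanner_center','scanner_window','tray']: print(t,find(p,t))
b=cv2.imread('pics/wrist6.png')
cv2.imwrite('pics/z8.png',cv2.resize(b[60:260,120:390],(783,580),interpolation=2))
E
```

```text
9.95 [ 0.4697228  -0.32034706  0.28439466]
-36.419695224470814
scanner_center [([0.4688, -0.3307, 0.0289], 0.88), ([0.3178, -0.6376, 0.0208], 0.63)]
scanner_window [([0.3521, -0.5567, 0.0251], 0.96), ([0.5145, -0.2544, 0.0265], 0.81)]
tray [([0.4769, -0.3081, 0.0036], 0.81)]
```

View pics/z8.png

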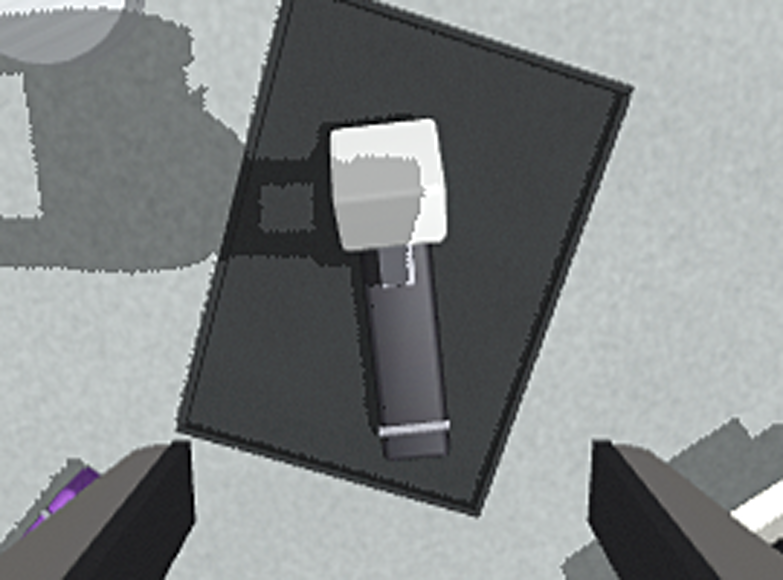

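View pics/wrist6.png

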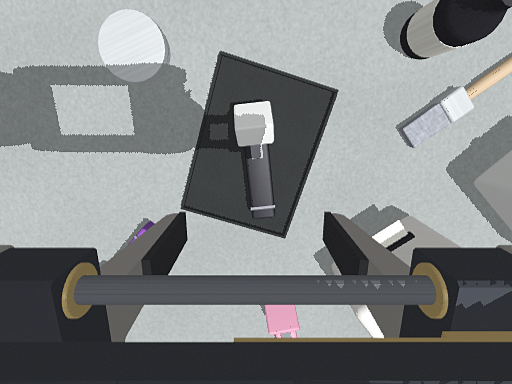

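```bash
python3 - <<'E'
from h import *
p=look('wrist')
print(telemetry.get_state()['tool_pos'], np.abs(p['M']-np.load('M6.npy')).max())
c=lambda u,v,z:ray(p,120+u/2.9,60+v/2.9,z)
a=c(397,255,.045);b=c(417,457,.045);d=a-b
print('rear',b,'dir',np.degrees(np.arctan2(d[1],d[0])), 'width',np.linalg.norm(c(385,456,.045)-c(448,454,.045)), 'ctr',b+d/np.linalg.norm(d)*.0675)
# head yaw: edges
e=c(330,128,.077);f=c(437,118,.077);print('head w',np.linalg.norm(e-f),np.degrees(np.arctan2(*(f-e)[1::-1]))+90)
C=[c(630,90,.014),c(478,515,.014),c(180,430,.014),c(283,-5,.014)]
print(np.round(C,4),[np.linalg.norm(C[i]-C[i-1]).round(3) for i in range(4)],np.mean(C,0))
d=C[0]-C[1];print(np.degrees(np.arctan2(d[1],d[0])))
E
```

```text
[ 0.47017533 -0.32035055  0.28496972] 0.0012751785067764195
rear [ 0.43126492 -0.39879358  0.045     ] dir 59.426016521839294 width 0.034985593258351814 ctr [ 0.46559883 -0.34067789  0.045     ]
head w 0.04943501447510491 58.72328380095662
[[ 0.6378 -0.3081  0.014 ]
 [ 0.4331 -0.4615  0.014 ]
 [ 0.3222 -0.312   0.014 ]
 [ 0.5182 -0.1624  0.014 ]] [np.float64(0.189), np.float64(0.256), np.float64(0.186), np.float64(0.247)] [ 0.47783462 -0.31097977  0.014     ]
36.83807512871719
```

Call:
jog_arm([
  [[5,-5,-20,0,0,6,0],[5,-5,-65,0,0,6,0],[5,-5,-110,0,0,6,0],[5,-5,-155,0,0,6,0],[5,-5,-200,0,0,6,0],[5,-5,-240,0,0,6,0],[5,-5,-262,0,0,6,0],[5,-5,-272,0,0,6,0]],
])

```text
t: 11.0
tool_pos: [0.474, -0.3249, 0.0105]
tcp_rot: [-1.65, 1.567, 2.532]
contact_force: [0.2, 0.6, 0.5]
opening: 0.0922
```

Call:
jog_arm([
  [[0,0,0,0,0,0,120],[0,0,0,0,0,0,255],[0,0,0,0,0,0,255],[0,0,0,0,0,0,255],[0,0,0,0,0,0,255],[0,0,0,0,0,0,255],[0,0,0,0,0,0,255],[0,0,0,0,0,0,255]],
], newtons=35)

```text
t: 11.8
tool_pos: [0.4747, -0.3261, 0.0128]
tcp_rot: [-1.631, 1.57, 2.551]
contact_force: [-2.4, 2.0, 5.7]
opening: 0.0378
```

Call:
jog_arm([
  [[0,0,0,0,0,0,255],[0,0,0,0,0,0,255],[0,0,0,0,0,0,255],[0,0,0,0,0,0,255]],
])

```text
t: 12.2
tool_pos: [0.4747, -0.3261, 0.0128]
tcp_rot: [-1.591, 1.57, 2.591]
contact_force: [-2.0, 1.8, 6.1]
opening: 0.0379
```

Call:
jog_arm([
  [[0,0,8,0,0,0,255],[0,0,25,0,0,0,255],[0,0,50,0,0,0,255],[0,0,85,0,0,0,255],[0,0,120,0,0,0,255],[0,0,155,0,0,0,255],[0,0,190,0,0,0,255],[0,0,225,0,0,0,255]],
])

```text
t: 13.0
tool_pos: [0.4748, -0.3261, 0.2394]
tcp_rot: [1.477, 1.57, -0.625]
contact_force: [0.1, 0.1, -2.3]
opening: 0.0376
```

Call:
jog_arm([
  [[0,0,30,0,0,0,255],[0,0,30,0,0,0,255],[0,0,30,0,0,0,255]],
])

```text
t: 13.3
tool_pos: [0.475, -0.3263, 0.2677]
tcp_rot: [1.487, 1.57, -0.614]
contact_force: [-0.6, -0.4, -2.4]
opening: 0.0374
```

```bash
python3 - <<'E'
from h import *
s=telemetry.get_state();print(s['t'],s['tool_pos'],s['contact_force'],s['ft_torque'],s['opening'])
for n in ['scene','side','wrist']:
    p=look(n,n+'7.png')
    for t in ['scanner_center','scanner_window','label']: print(n,t,find(p,t))
b=cv2.imread('pics/scene7.png');a=cv2.imread('pics/side7.png')
cv2.imwrite('pics/z9.png',np.hstack([cv2.resize(b[110:250,140:300],(400,350),interpolation=2),cv2.resize(a[80:220,200:360],(400,350),interpolation=2)]))
cv2.imwrite('pics/z10.png',cv2.resize(b[215:255,245:290],(720,640),interpolation=2)[:600])
E
```

```text
13.3 [ 0.47499925 -0.32627983  0.26770862] [-0.62284634 -0.35523773 -2.43574367] [ 0.007147    0.09110104 -0.03756014] 0.037388516610062525
scene scanner_center [([0.3184, -0.6361, 0.0174], 0.69), ([0.4695, -0.3309, 0.2805], 0.59), ([0.1869, -0.3329, 0.0252], 0.51)]
scene scanner_window [([0.52, -0.2561, 0.2825], 0.81), ([0.3514, -0.5566, 0.0208], 0.64), ([0.0957, -0.3484, 0.0231], 0.58)]
scene label [([0.6394, 0.0863, 0.1784], 0.56)]
side scanner_center [([0.4761, -0.3316, 0.2817], 0.61), ([0.3154, -0.6381, 0.0226], 0.49)]
side scanner_window [([0.5178, -0.254, 0.2836], 0.62), ([0.3581, -0.5546, 0.0222], 0.45), ([0.7566, 0.2716, 0.0056], 0.23)]
side label []
wrist scanner_center [([0.4684, -0.3334, 0.2807], 0.76), ([0.1831, -0.3272, 0.0213], 0.71)]
wrist scanner_window [([0.5174, -0.2564, 0.2842], 0.87)]
wrist label []
```

View pics/z9.png

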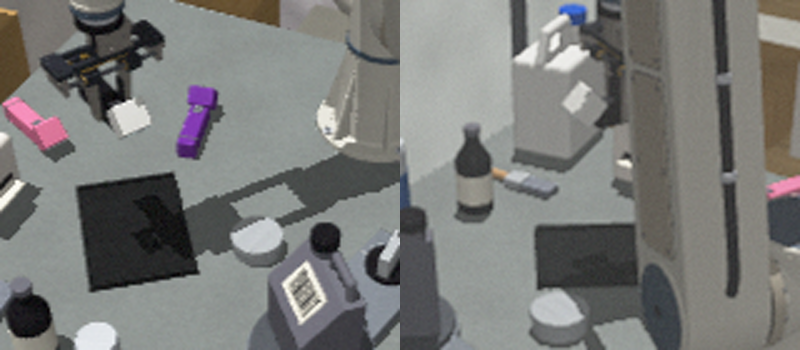

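View pics/z10.png

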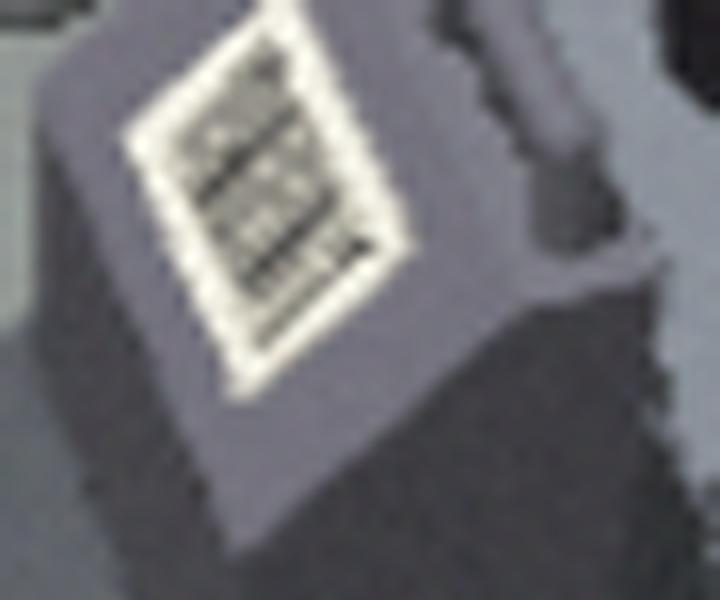

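View pics/wrist7.png

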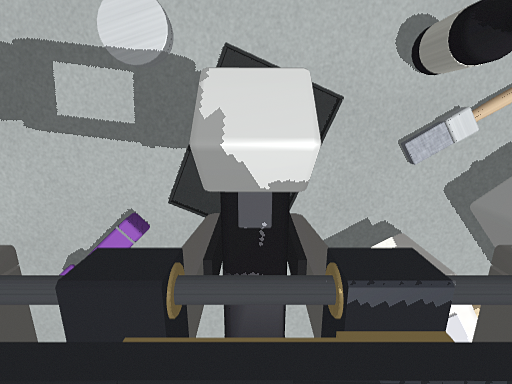

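```bash
python3 - <<'E'
from h import *
from scipy.optimize import least_squares
p=look('scene')
uv=np.array([(245+a/16,215+b/16) for a,b in [(122,138),(290,0),(412,245),(240,400)]])
obj=np.array([[0,-.042,-.028],[0,.042,-.028],[0,.042,.028],[0,-.042,.028]])*[1,-1,1]
def pose(v):
    a,x,y,z=v
    n=np.array([np.cos(a),np.sin(a),1])/2**.5; zz=np.array([np.cos(a),np.sin(a),-1])/2**.5
    return np.array([x,y,z]),np.c_[n,np.cross(zz,n),zz]
def f(v):
    t,M=pose(v)
    return np.concatenate([np.array(proj(p,M@o+t))-u for o,u in zip(obj,uv)]+[[(v[3]-.181)*1000]])
r=least_squares(f,[-.8,.64,.085,.181]);print(np.degrees(r.x[0]),r.x[1:],r.cost)
s=telemetry.get_state();M=R.from_euler('xyz',s['tcp_rot']).as_matrix();print(s['tool_pos'],np.degrees(np.arctan2(M[1,1],M[0,1])))
a=np.radians(-48); L=np.array([.6395,.0855,.181])
W=L+.1*np.array([np.cos(a),np.sin(a),1])/2**.5
h=-np.array([np.cos(a),np.sin(a),0]); print('W',W,'TCP',W-h*.083-[0,0,.0155])
E
```

```text
71.85007280016949 [0.63930731 0.08592666 0.18093961] 20.753271455376964
[ 0.47504942 -0.32628611  0.26759034] -30.43202089066952
W [0.68681468 0.03295173 0.25171068] TCP [ 0.74235252 -0.0287293   0.23621068]
```

```bash
python3 - <<'E'
from h import *
from scipy.optimize import least_squares
p=look('scene')
obj=np.array([[0,-.042,-.028],[0,.042,-.028],[0,.042,.028],[0,-.042,.028]])*[1,-1,1]
def pose(v):
    a,x,y,z=v
    n=np.array([np.cos(a),np.sin(a),1])/2**.5; zz=np.array([np.cos(a),np.sin(a),-1])/2**.5
    return np.array([x,y,z]),np.c_[n,np.cross(zz,n),zz]
Q=[(290,0),(412,245),(240,400),(122,138)]
uv=np.array([(245+a/16,215+b/16) for a,b in Q])
def f(v):
    t,M=pose(v)
    return np.concatenate([np.array(proj(p,M@o+t))-u for o,u in zip(obj,uv)]+[[(v[3]-.181)*1000]])
for a0 in(-.8,0.8,-2):
  r=least_squares(f,[a0,.64,.085,.181]);print(np.degrees(r.x[0]),r.x[1:],r.cost)
E
```

```text
-48.78015550773979 [0.63981053 0.08500506 0.18098742] 0.42265221926488966
-48.78015517003849 [0.63981053 0.08500506 0.18098742] 0.4226522192649336
-48.78015844475071 [0.63981053 0.08500506 0.18098742] 0.4226522192654004
```

```bash
python3 - <<'E'
from h import *
p=look('scene')
for u,v in [(181,272),(154,253)]:
    b=ray(p,u,v,0);print('base',b)
    for z in (.15,.2,.25): print(z,proj(p,[b[0]-.03,b[1],z]))
E
```

```text
base [ 0.83239095 -0.16761006  0.        ]
0.15 (np.float64(180.61011291115528), np.float64(242.46838055261367))
0.2 (np.float64(179.02831802327393), np.float64(233.78506962527445))
0.25 (np.float64(177.3609694883378), np.float64(224.63210936221157))
base [ 0.79756863 -0.31343171  0.        ]
0.15 (np.float64(152.01635861962978), np.float64(223.60906166969852))
0.2 (np.float64(149.78491578132164), np.float64(214.8351680512775))
0.25 (np.float64(147.438257818914), np.float64(205.60825577392964))
```

View pics/scene7.png

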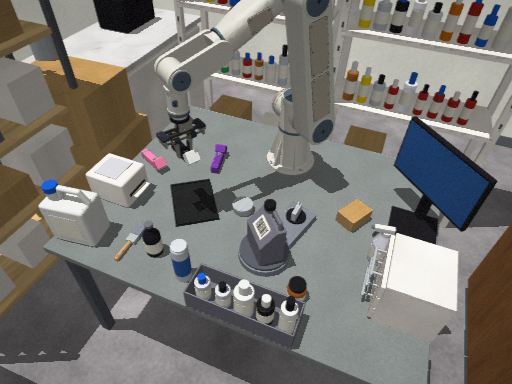

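Call:
jog_arm([
  [[15,15,0,0,0,4,255],[42,42,0,0,0,11,255],[75,70,0,0,0,18,255],[110,100,0,0,0,25,255],[145,130,0,0,0,32,255],[180,160,0,0,0,39,255],[215,190,0,0,0,46,255],[240,215,0,0,0,52,255]],
])

```text
t: 14.85
tool_pos: [0.7169, -0.1092, 0.2674]
tcp_rot: [1.617, 1.57, 0.429]
contact_force: [-0.2, 0.3, -2.4]
opening: 0.0378
```

Call:
jog_arm([
  [[15,25,0,0,0,7,255],[22,50,0,0,0,14,255],[27,70,-5,0,0,20,255],[27,82,-15,0,0,20,255],[27,82,-32,0,0,20,255],[27,82,-32,0,0,20,255],[27,82,-32,0,0,20,255],[27,82,-32,0,0,20,255]],
])

```text
t: 15.65
tool_pos: [0.7421, -0.0305, 0.236]
tcp_rot: [0.292, 1.57, -0.556]
contact_force: [-0.2, -1.4, -1.3]
opening: 0.0377
```

```bash
cat > chk.py <<'E'
from h import *
import sys
s=telemetry.get_state();M=R.from_euler('xyz',s['tcp_rot']).as_matrix();print(s['t'],s['tool_pos'],np.degrees(np.arctan2(M[1,1],M[0,1])),s['opening'],s['contact_force'])
k=sys.argv[1]
for n in ['scene','side','wrist']:
    p=look(n,n+k+'.png')
    for t in ['scanner_center','scanner_window','label']: print(n,t,find(p,t))
b=cv2.imread(f'pics/scene{k}.png');a=cv2.imread(f'pics/side{k}.png')
cv2.imwrite(f'pics/z{k}.png',np.hstack([cv2.resize(b[150:290,180:340],(400,350),interpolation=2),cv2.resize(a[100:240,140:300],(400,350),interpolation=2)]))
E
python3 chk.py 11
```

```text
15.65 [ 0.74206021 -0.03047362  0.23602626] 41.45251840586969 0.03773601939082201 [-0.207317   -1.38665464 -1.34829422]
scene scanner_center [([0.3166, -0.6375, 0.0184], 0.85)]
scene scanner_window [([0.3496, -0.5596, 0.0209], 0.66), ([0.6917, 0.0311, 0.2491], 0.6)]
scene label [([0.6424, 0.0856, 0.1771], 0.82)]
side scanner_center [([0.7515, -0.038, 0.2488], 0.78), ([0.3156, -0.6349, 0.0249], 0.6)]
side scanner_window [([0.6884, 0.0314, 0.2559], 0.49)]
side label []
wrist scanner_center [([0.7491, -0.0333, 0.2519], 0.58)]
wrist scanner_window [([0.6912, 0.0286, 0.2495], 0.65)]
wrist label []
```

View pics/z11.png

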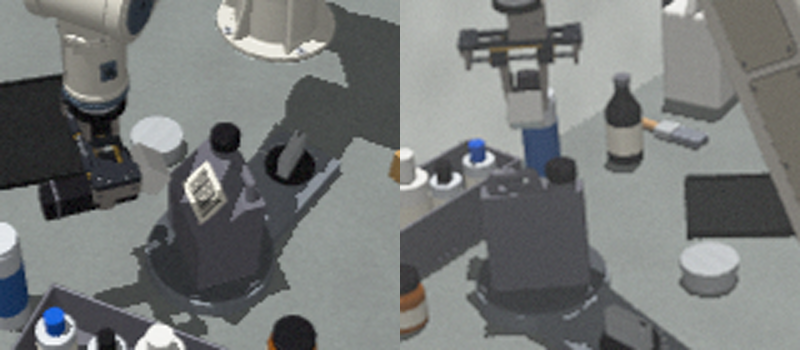

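View pics/wrist11.png

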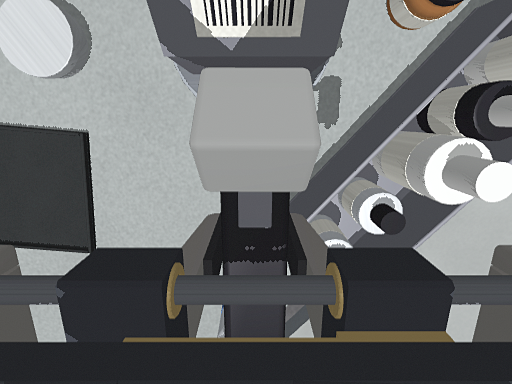

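Call:
jog_arm([
  [[0,0,0,0,0,0,255],[0,0,0,0,0,0,255],[0,0,0,0,0,0,255],[0,0,0,0,0,0,255],[0,0,0,0,0,0,255],[0,0,0,0,0,0,255],[0,0,0,0,0,0,255],[0,0,0,0,0,0,255]],
])

```text
t: 17.05
tool_pos: [0.742, -0.0293, 0.2356]
tcp_rot: [-2.516, 1.571, 2.921]
contact_force: [0.1, 0.6, -2.3]
opening: 0.0378
```

Call:
jog_arm([
  [[0,0,0,0,0,0,255],[0,0,0,0,0,0,255],[0,0,0,0,0,0,255],[0,0,0,0,0,0,255],[0,0,0,0,0,0,255],[0,0,0,0,0,0,255],[0,0,0,0,0,0,255],[0,0,0,0,0,0,255]],
])

```text
t: 17.85
tool_pos: [0.742, -0.0293, 0.2356]
tcp_rot: [-2.163, 1.571, -3.009]
contact_force: [-0.8, -0.4, -2.7]
opening: 0.0378
```

Call:
jog_arm([
  [[0,0,0,0,0,0,255],[0,0,0,0,0,0,255],[0,0,0,0,0,0,255],[0,0,0,0,0,0,255],[0,0,0,0,0,0,255],[0,0,0,0,0,0,255],[0,0,0,0,0,0,255],[0,0,0,0,0,0,255]],
])

```text
t: 18.65
tool_pos: [0.742, -0.0293, 0.2356]
tcp_rot: [3.127, 1.571, 2.282]
contact_force: [-0.3, -0.0, -2.1]
opening: 0.0374
```

```bash
python3 - <<'E'
from h import *
s=telemetry.get_state();print(s['t'],s['tool_pos'],s['joint_vel'].round(4))
E
```

```text
18.65 [ 0.74201592 -0.02928149  0.23563708] [-0.0018 -0.0015 -0.0001  0.0011  0.0019 -0.0007]
```

Call:
jog_arm([
  [[0,0,15,0,0,0,255],[0,-5,32,0,0,0,255],[-3,-25,32,0,0,-6,255],[-10,-52,32,0,0,-13,255],[-25,-80,32,0,0,-20,255],[-55,-107,32,0,0,-27,255],[-90,-137,32,0,0,-34,255],[-125,-167,32,0,0,-41,255]],
])

```text
t: 19.45
tool_pos: [0.6161, -0.1973, 0.2689]
tcp_rot: [1.158, 1.57, -0.408]
contact_force: [0.1, -0.8, -1.8]
opening: 0.0377
```

Call:
jog_arm([
  [[-35,-30,0,0,0,-7,255],[-70,-60,0,0,0,-14,255],[-105,-88,0,0,0,-21,255],[-130,-108,0,0,0,-28,255],[-141,-117,0,0,0,-35,255],[-141,-117,0,0,0,-39,255],[-141,-117,0,0,0,-39,255],[-141,-117,0,0,0,-39,255]],
])

```text
t: 20.25
tool_pos: [0.4764, -0.3134, 0.2686]
tcp_rot: [1.712, 1.57, -0.527]
contact_force: [0.2, 1.0, -1.8]
opening: 0.0376
```

```bash
python3 chk.py 12
```

```text
20.25 [ 0.47640437 -0.31343315  0.26856747] -38.30785384812261 0.037617402006980175 [ 0.24692514  0.96932313 -1.79844455]
scene scanner_center [([0.3166, -0.6377, 0.0174], 0.86), ([0.4735, -0.3183, 0.2804], 0.69), ([0.1834, -0.33, 0.0225], 0.66)]
scene scanner_window [([0.5306, -0.2479, 0.2877], 0.8), ([0.3529, -0.5573, 0.0218], 0.76), ([0.4629, 0.5206, -0.0006], 0.67), ([0.096, -0.348, 0.0232], 0.6)]
scene label [([0.6398, 0.0849, 0.1784], 0.68), ([0.4711, -0.3211, 0.2811], 0.54)]
side scanner_center [([0.4772, -0.3199, 0.2816], 0.85), ([0.3123, -0.6371, 0.0245], 0.6)]
side scanner_window [([0.7577, 0.2717, 0.0026], 0.66), ([0.5256, -0.2489, 0.2845], 0.64)]
side label []
wrist scanner_center [([0.4724, -0.3191, 0.2835], 0.94)]
wrist scanner_window [([0.529, -0.25, 0.2839], 0.69)]
wrist label []
```

View pics/wrist12.png

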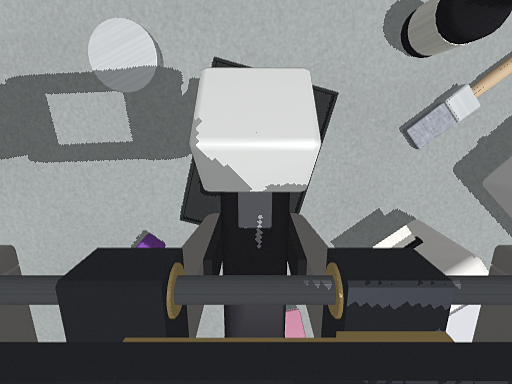

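Call:
jog_arm([
  [[0,0,-20,0,0,0,255],[0,0,-60,0,0,0,255],[0,0,-105,0,0,0,255],[0,0,-150,0,0,0,255],[0,0,-190,0,0,0,255],[0,0,-220,0,0,0,255],[0,0,-240,0,0,0,255],[0,0,-245,0,0,0,255]],
])

```text
t: 21.65
tool_pos: [0.4747, -0.3124, 0.0203]
tcp_rot: [-1.481, 1.567, 2.56]
contact_force: [-0.5, 0.4, -2.5]
opening: 0.0377
```

Call:
jog_arm([
  [[0,0,-3,0,0,0,255],[0,0,-5,0,0,0,255],[0,0,-7,0,0,0,255],[0,0,-8,0,0,0,255],[0,0,-9,0,0,0,255],[0,0,-9,0,0,0,255],[0,0,-9,0,0,0,255]],
])

```text
t: 22.35
tool_pos: [0.4761, -0.3134, 0.0139]
tcp_rot: [1.609, 1.571, -0.633]
contact_force: [-0.6, -0.2, -1.9]
opening: 0.0378
```

Call:
jog_arm([
  [[0,0,-1,0,0,0,255],[0,0,-1,0,0,0,255],[0,0,-2,0,0,0,255],[0,0,-2,0,0,0,255]],
])

```text
t: 22.75
tool_pos: [0.4762, -0.3134, 0.0128]
tcp_rot: [1.589, 1.571, -0.653]
contact_force: [-4.3, 3.4, 13.9]
opening: 0.0378
```

Contact with the floor is confirmed (13.9 N). I'll open the fingers and lift clear.

Call:
jog_arm([
  [[0,0,0,0,0,0,220],[0,0,0,0,0,0,120],[0,0,0,0,0,0,0],[0,0,0,0,0,0,0],[0,0,0,0,0,0,0],[0,0,0,0,0,0,0],[0,0,0,0,0,0,0],[0,0,0,0,0,0,0]],
])

```text
t: 23.55
tool_pos: [0.476, -0.3133, 0.0116]
tcp_rot: [-1.59, 1.571, 2.451]
contact_force: [0.1, -0.1, -0.3]
opening: 0.0907
```

Call:
jog_arm([
  [[0,0,15,0,0,0,0],[0,0,45,0,0,0,0],[0,0,90,0,0,0,0],[0,0,135,0,0,0,0],[0,0,180,0,0,0,0],[0,0,225,0,0,0,0],[0,0,270,0,0,0,0],[0,0,272,0,0,0,0]],
])

```text
t: 24.35
tool_pos: [0.4784, -0.3148, 0.2914]
tcp_rot: [1.663, 1.56, -0.578]
contact_force: [0.8, -0.2, -0.5]
opening: 0.0918
```

Call:
jog_arm([
  [[0,0,0,0,0,0,0],[0,0,0,0,0,0,0],[0,0,0,0,0,0,0]],
])

```text
t: 24.65
tool_pos: [0.4752, -0.3128, 0.2822]
tcp_rot: [-1.484, 1.568, 2.558]
contact_force: [0.2, -0.0, -0.1]
opening: 0.0921
```

```bash
python3 chk.py 13; python3 - <<'E'
from h import *
for n in ['scene','side','wrist']:
    p=look(n)
    for t in ['tray','wax_tin','coat_jar','sprayer']: print(n,t,find(p,t))
E
```

```text
24.65 [ 0.47520892 -0.31275443  0.28218951] -38.433633546605556 0.09213824300986272 [ 0.22761756 -0.00788632 -0.09957143]
scene scanner_center [([0.4722, -0.3186, 0.0232], 0.61), ([0.1848, -0.3318, 0.0201], 0.56), ([0.3155, -0.639, 0.0201], 0.53), ([0.7475, 0.2697, -0.0003], 0.46)]
scene scanner_window [([0.5335, -0.2483, 0.0278], 0.78), ([0.3518, -0.5569, 0.0231], 0.71), ([0.4696, 0.5172, 0.0007], 0.7), ([0.0965, -0.3488, 0.0222], 0.6), ([0.4313, -0.0873, -0.0016], 0.29)]
scene label [([0.642, 0.081, 0.1813], 0.77)]
side scanner_center [([0.4752, -0.3216, 0.0274], 0.83), ([0.3141, -0.6378, 0.0227], 0.44)]
side scanner_window [([0.5298, -0.2485, 0.033], 0.73)]
side label []
wrist scanner_center [([0.4704, -0.3192, 0.0279], 0.93)]
wrist scanner_window [([0.351, -0.5578, 0.023], 0.94), ([0.5271, -0.25, 0.0278], 0.92), ([0.4711, -0.3227, 0.0297], 0.68), ([0.4245, -0.0856, -0.004], 0.66), ([0.4757, -0.3041, 0.0071], 0.56)]
wrist label []
scene tray [([0.4808, -0.3135, 0.0016], 0.59)]
scene wax_tin [([0.4322, -0.0875, -0.0009], 0.89)]
scene coat_jar [([0.7472, 0.2707, 0.0026], 0.9)]
scene sprayer [([0.4653, 0.5194, -0.0024], 0.6)]
side tray [([0.4756, -0.312, 0.0011], 0.91)]
side wax_tin [([0.4359, -0.0844, 0.0049], 0.95)]
side coat_jar [([0.7572, 0.2712, 0.0025], 0.92), ([0.4389, -0.0846, 0.0048], 0.32)]
side sprayer [([0.7604, 0.2726, 0.0051], 0.18)]
wrist tray [([0.4758, -0.3097, 0.0052], 0.73)]
wrist wax_tin [([0.4304, -0.0848, -0.0007], 0.98)]
wrist coat_jar [([0.4751, -0.3095, 0.0029], 0.62)]
wrist sprayer []
```

View pics/wrist13.png

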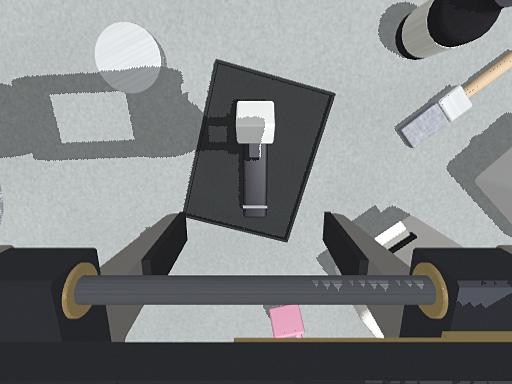

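View pics/z13.png

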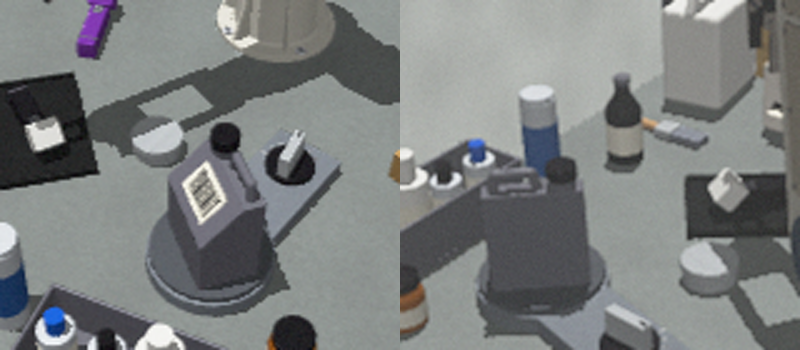

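The scanner lies flat near the tray centre. The dial and label are where I left them, and the bystanders haven't moved.

```bash
python3 -c "
from bench import job; print(job.hand_in())"
```

```text
the job is handed in; nothing more can be done
None
```

The job is handed in at about 25 s of robot time (limit 70 s); the hand-in reports no verdict.

- **Dial:** I gripped the bar, turned it 80° clockwise (four clicks) and let go. A wrist view after release showed the pointer four clicks from its start. The label fit agreed: its facing direction moved from about 32° to about −49°. I did not measure the dial angle again at the end, but the last pictures show the dial and canister unmoved.
- **Scan:** I held the scanner level, with its window an estimated 102 mm from the middle of the label and about 3 mm off the line of sight. It stayed still for about 2.9 s.
- **Return:** I lowered the scanner until it pressed on the tray floor (about 14 N), then released it and moved the arm clear. It lies flat and upright, with its handle middle roughly 10 mm from the tray's centre.
- **Bystanders:** The tin, jar and sprayer read within a few millimetres of their starting places. The side camera never detected the sprayer reliably, so its position rests on the scene camera alone.
- **Detection errors:** The networks gave several false detections, such as finding the scanner window on other objects. I left these out because they did not fit the known geometry. I did not touch the pink and purple look-alikes.

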